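Draw the filter cassette from a portable air sampler and present it

ROBOT

A 6-joint arm with a two-finger parallel gripper is mounted at the origin on a cart in front of the work surface, level with it; the furniture and walls round the work are solid. World frame = base frame: x ahead of the robot, y to its left, z up, the work surface at z = 0. Lengths are in m, angles in rad, forces in N, time in s.
With the tool pointing down it reaches from about 0.35 to 0.8 m from the base axis. Payload 7.3 kg.
Tool frame: the origin (TCP) lies midway between the tips of the shut fingers; the grasp point (between the pads) lies 19 mm behind it (robot.hold_point_z is the z of the grasp point in the tool frame, in m); z points along the fingers, y is the line along which they close (so a half turn about z gives the same grasp; the last joint's range is limited). The gripper opens to 85 mm and grips with 20 to 120 N. Pads are 22 mm wide; open, the fingers measure 114 mm over their backs; the gripper's body (76 mm by 85 mm) begins 54 mm behind the grasp point. The pads swing forward as they close: fully open they stand 13 mm farther back than shut.
Start: joints at [-1.388, 0.342, 1.524, -0, 1.275, -0.146], TCP at [0.17, -0.497, 0.231] pointing down, gripper open.
Joint ranges: [-2.53, 2.53], [-0.77, 2.02], [0.04, 2.7], [-1, 4.14], [0.28, 2.66], [-3.11, 3.11]. Speed limits (rad/s): [2.57, 2.57, 3.14, 3.14, 3.14, 3.14].

INTERFACE

Orientations are given as [roll, pitch, yaw] about the fixed x, y, z axes, in that order (R = Rz(yaw) Ry(pitch) Rx(roll)).
In Python, from bench import robot, imaging gives the robot as it stands.
- The arm moves only by the tool carry_out, never from a script. Its argument "motion" is a list of rows, each a list of 2 entries, a list of its own where there are three numbers: the shift along the tool's x, y, z in mm, then the turn, a rotation vector about the tool's x, y, z in rad. In form: [[[tx, ty, tz], [ax, ay, az]], ...]. A call has 1 to 5 rows; each row is the pose to reach, as a shift and turn from the pose commanded when the call began, along the tool's axes at that moment; what a row does not reach only later rows make up. A row lasts 1/8 s, in which the tool goes at most 62.5 mm and 10.7 degrees, less where a joint would pass 70% of its speed; a pose out of reach is approached as far as the arm can. A call with a gripper value outside its range is refused whole. "grip" is the closure, from -1 (fully open) to 1 (shut), set as the call begins (left out, the last holds). The fingers move at their own pace and stop on an object; the grip force is fixed at half the most. Time passes only in rows, so rows that repeat a pose let the fingers close. It gives the time, the measured TCP pose, the force, the opening and the grip force at its end, in the units of the state.
- robot.state(): the state, without advancing time (a new reading comes with each control period).
- imaging.camera(name): name is "side" or "top"; returns a dict with "img" (420x560x3 uint8, red, green, blue), "fx", "fy", "cx", "cy" (pixels), "D" ([k1, k2, p1, p2, k3] as OpenCV has them; the pictures are not rectified), "xyz" and "rotation" of the camera in the world. Camera axes: x right, y up, looking along -z (the intrinsics and any distortion apply to the point x, -y, -z); pixel columns grow to the right and rows downward; lengths in m; the calibration is good to about 2 mm. A picture is of the moment at which its call begins. There is no depth.
- robot.job_done(): hands the job in; it is judged then, once.
The state is a dict: "t": time; "joint_pos": joint angles; "joint_vel": joint speeds; "joint_efforts": joint torques, N m; "tool_pos": TCP position; "tool_rot": TCP orientation; "force": force on the tool from outside, world axes, zero at the start; "ft_torque": the same for the moment, N m; "gripper_width": finger opening in m; "finger_force": force on a finger pad.
Only numpy, scipy, OpenCV 4.12 (cv2) and the standard library are available. Lean on these libraries where they do the work, as an engineer would, in place of code of your own. Each camera call takes 0.05 s, during which the arm holds its last target. There are 200 camera calls.

TASK

The carrying handle of the portable air sampler stands in the way of its cover: fold the handle back and press it down until it snaps under its catch, then raise the hinged cover until it stands upright (or further back) and stays open. One of the two slots beneath holds the filter cassette, the one with the tall pull tab; draw it straight up out of its slot, leaving the blanking plate in the other slot, and hold it upright in the air over the middle of the metal instrument tray, about 15 cm above the bench, so that dust falls into the tray. Finish while still holding it there; knock nothing else about.

Things in the scene. Friction and masses are not known exactly. Their poses are not given: they have to be found in the camera images.
- sampler: portable air sampler, white housing 236 x 176 mm, deck (flat top) 96 mm above the bench, fixed. Origin: centre of its underside; x to its rear (away from the robot at yaw 0), y to its left, z up. Front half of the deck: bay with two slots under the grey cover; rear half: bare deck, the handle's catch at its rear edge. A steel inlet stub sticks out 29 mm on the right (-y) side.
- handle (a joint): swing of the U-shaped carrying handle (10 mm rod, arms 162 mm apart outside the cover, cross bar along y). 0 rad: standing up; negative: leaning forward over the cover; positive: folded to the rear; 1.57: flat on the rear deck under the catch. A stiff pivot (about 0.12 N m) keeps it where it is left. Standing up, its bar is in the way of the cover's swing.
- handle_bar (a point): middle of the handle's cross bar, on the bar's axis, 85 mm from the pivot axis; here the bar carries a black grip sleeve 16 mm thick and 56 mm long. Folded flat, its axis is 12 mm above the deck and 85 mm behind the pivot.
- handle_pivot (a point): middle of the handle's pivot axis, fixed to the sampler, 12 mm above the deck (108 mm above the bench); the axis runs along the sampler's y. Its axes are the sampler's.
- catch (a joint): swing of the sprung catch: two black tongues 30 mm tall, 42 mm either side of the middle, just behind where the bar comes to lie. 0 rad: at rest, noses over the bar's place; positive: pushed to the rear as the bar passes. The bar snaps in when its sleeve is pressed down between the tongues with about 4 to 6 N, and then cannot lift out by itself.
- cover (a joint): swing of the grey cover (hood 106 mm long, 130 mm wide, 36 mm high over the deck), hinged at its rear lower edge. 0: shut, 1.57 rad: upright, 1.75: stop, leaning back. A friction hinge (about 0.11 N m) holds it at any angle.
- cover_hinge (a point): middle of the cover's hinge axis, fixed to the sampler, 3.5 mm above the deck; the axis runs along the sampler's y. Its axes are the sampler's.
- cover_grip (a point): middle of the top of the black upright finger grip on the cover near its front edge; the grip is 16 mm wide along y, 22 mm along x and stands 26 mm above the cover's top face. With the cover shut, its top is 92 mm before and 58 mm above the hinge axis (61.5 mm above the deck). The point turns with the cover.
- slot_left (a point): centre of the mouth of the left (+y) slot, at deck height; slot 59 x 17 mm (long side along x), 61 mm deep, 48 mm before the sampler's centre and 30 mm left of it
- slot_right (a point): centre of the mouth of the right (-y) slot, like the left one but 30 mm right of the sampler's centre
- cassette: filter cassette, loose, 50 g: white frame 56 (x) x 14 (y) x 62 (z) mm with a pleated white insert; on top a tall pull tab 30 (x) x 9 (y) x 24 (z) mm, its top 86 mm above the origin. Origin: centre of the underside; z up. It stands in either slot on the slot's floor, 35 mm above the bench, the frame's top 1 mm proud of the deck, the tab clear above it under the cover.
- blank: blanking plate, loose: plain white plate 56 x 14 x 62 mm in the other slot, with only a ridge 40 x 6 x 5 mm on top. Origin: centre of the underside. Stays in its slot.
- tray: metal instrument tray 204 x 89 mm (long side along its own y), 17 mm high, flat on the bench to the left of the sampler, fixed. Origin: centre of its underside.
- green_vial: bystander: small white vial with green screw cap, 40 mm across, 58 mm high, origin under its centre
- timer: bystander: white timer, 45 x 66 x 68 mm, origin under its centre
- film_roll: bystander: roll of sealing film standing on end, 65 mm across, 68 mm high, origin under its centre
- jar: bystander: small jar of toothpicks, 51 mm across, 78 mm high, origin under its centre

How it is judged:
By the outcome, as a careful person would: the job done as asked, in the order asked, and still so for the second after the job is handed in, while the arm keeps its last pose, push and grip.
It also fails if it takes over 66 s, if anything falls off the work surface, if the arm or the gripper's body presses on something with over 40 N, if the wrist force passes 120 N, or if a joint passes its speed limit or range.

## Working session

There is one attempt and no reset: what is moved stays moved. The work goes in short steps, Python scripts to look and compute and a tool call to move; the robot and the scene stay as the last step left them, time stands still between calls to the robot, and variables do not carry over. Pictures are saved under pics/ and viewed, at most 10 in all, crops included, and the job is handed in when it is done.

Besides the shell and the picture viewer there is one more tool, called after ">>>" as name([rows], argument=value, ...), one row to a line, values as JSON. carry_out: Moves the arm, as the interface text tells. Its arguments: {"type":"object","properties":{"motion":{"type":"array"},"grip":{"type":"number"}},"required":["motion"]}

```bash
mkdir -p pics; ls; python3 - <<'E'
from bench import robot, imaging
import cv2
for n in ("side","top"):
    c=imaging.camera(n); cv2.imwrite(f"pics/{n}0.png",cv2.resize(c["img"][:,:,::-1],(784,588),interpolation=cv2.INTER_CUBIC))
    print(n,{k:v for k,v in c.items() if k!="img"})
print(robot.state(), robot.hold_point_z)
E
```

```text
pics
side {'fx': 431.1778400747029, 'fy': 431.1778400747029, 'cx': 284.20649190225765, 'cy': 213.57769639978014, 'D': array([0.0099371, 0.       , 0.       , 0.       , 0.       ]), 'xyz': array([ 0.1538981 , -1.01028828,  0.68874131]), 'rotation': array([ 1.08453147,  0.02046439, -0.36146997])}
top {'fx': 531.9665624371415, 'fy': 531.9665624371415, 'cx': 284.4624456720652, 'cy': 211.16534495773686, 'D': array([0.03333081, 0.        , 0.        , 0.        , 0.        ]), 'xyz': array([ 0.40100785, -0.04076912,  1.80674274]), 'rotation': array([ 0.08991754,  0.00379912, -1.58594374])}
{'t': 0.1, 'joint_pos': array([-1.38801014e+00,  3.42640113e-01,  1.52491654e+00, -2.85136148e-05,
        1.27534760e+00, -1.45997397e-01]), 'joint_vel': array([-7.27528246e-04, -2.46446845e-03, -1.99396261e-03, -3.31333208e-05,
        1.02442156e-03,  6.10297319e-04]), 'joint_efforts': array([ 2.07966565e-03, -4.34446871e+01, -2.46490860e+01, -1.46899156e-04,
        4.65689067e-03, -2.27595500e-06]), 'tool_pos': array([ 0.16947002, -0.49653605,  0.23070388]), 'tool_rot': array([-3.14029104e+00, -1.63833941e-04,  3.28791797e-01]), 'force': array([-0.2608471 , -0.54221661, -0.04195482]), 'ft_torque': array([ 0.04289023, -0.00607611, -0.00931587]), 'finger_force': 0.0, 'gripper_width': 0.08552843670768115} -0.0187
```

View pics/side0.png

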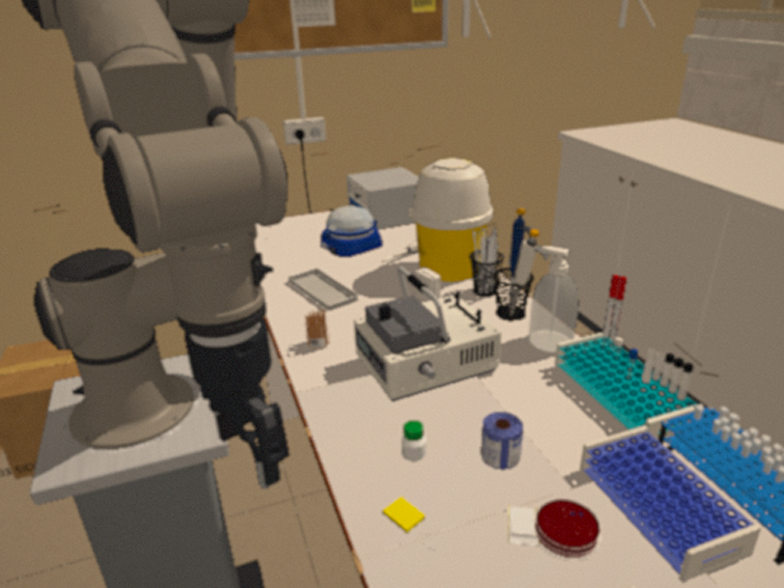

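View pics/top0.png

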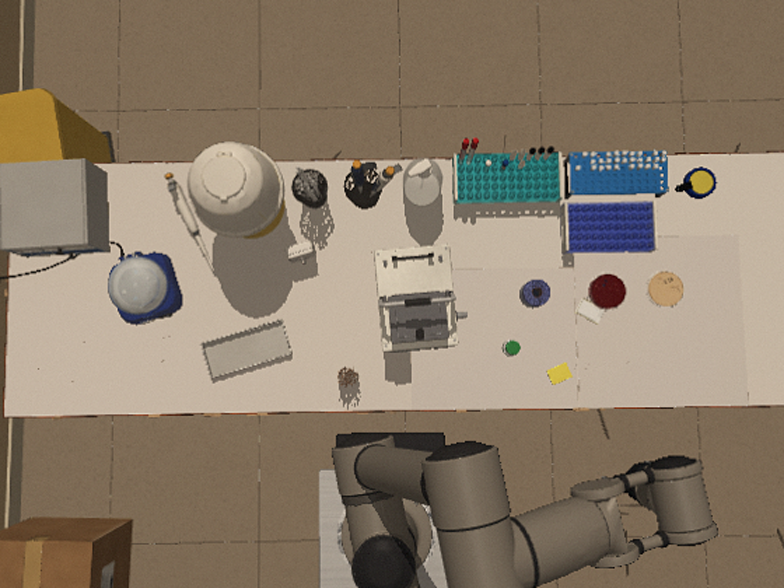

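The overview shows the sampler at about (417,300) in the enlarged top view, the handle roughly standing, the tray at about (247,350), and the jar at (348,378). I'll enlarge both views.

```bash
python3 - <<'E'
from bench import imaging
import cv2
a=imaging.camera("top")["img"][170:260,260:340,::-1]
cv2.imwrite("pics/topc.png",cv2.resize(a,None,fx=6.5,fy=6.5,interpolation=cv2.INTER_CUBIC))
a=imaging.camera("side")["img"][180:285,245:365,::-1]
cv2.imwrite("pics/sidec.png",cv2.resize(a,None,fx=5.7,fy=5.7,interpolation=cv2.INTER_CUBIC))
E
```

```text
(no output)
```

View pics/topc.png

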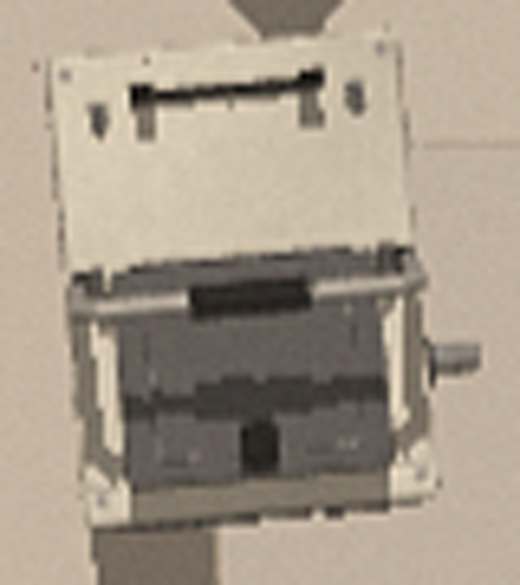

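View pics/sidec.png

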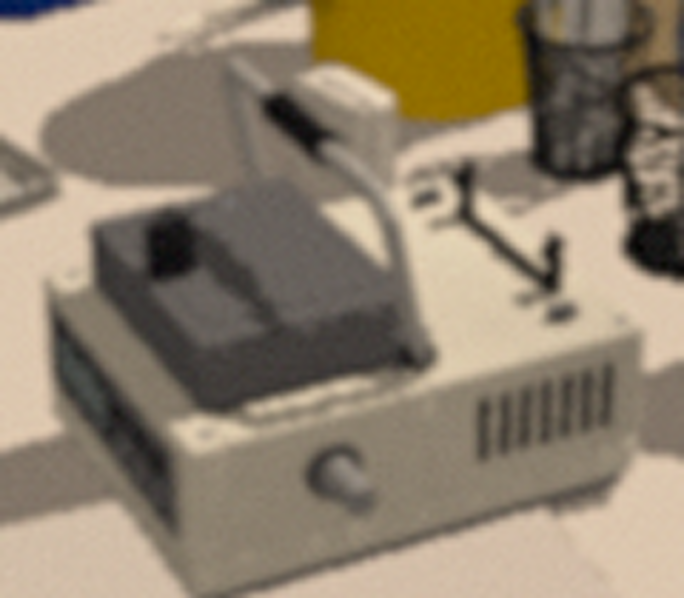

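The crops show the handle leaning a little forward (sleeve at top (250,298), side (298,118)). Deck corners are at top (52,62), (398,42), (437,495), (90,525) and side (190,435), (640,332), (48,285). Next I fit the poses.

```bash
cat > h.py <<'E'
import numpy as np, cv2
from scipy.spatial.transform import Rotation as R
from scipy.optimize import least_squares
from bench import robot, imaging
CAM={n:imaging.camera(n) for n in ("side","top")}
def proj(n,P):
    c=CAM[n]; Rc=R.from_euler("xyz",c["rotation"]).as_matrix()
    q=(np.atleast_2d(P)-c["xyz"])@Rc*[1,-1,-1]
    K=np.array([[c["fx"],0,c["cx"]],[0,c["fy"],c["cy"]],[0,0,1]])
    return cv2.projectPoints(q,np.zeros(3),np.zeros(3),K,c["D"])[0][:,0]
def crop(n,u,v):
    s,x0,y0={"top":(6.5,260,170),"side":(5.7,245,180),"full":(1.4,0,0)}[n]
    return np.array([(u+.5)/s-.5+x0,(v+.5)/s-.5+y0])
E
python3 - <<'E'
from h import *
obs=[("top",52,62,"RL"),("top",398,42,"RR"),("top",437,495,"FR"),("top",90,525,"FL"),("side",48,285,"FL"),("side",190,435,"FR"),("side",640,332,"RR"),("side",198,597,"FRb"),
("top",250,298,"bar"),("side",298,120,"bar"),("top",262,438,"grip"),("side",170,225,"grip")]
def pts(p):
    x,y,yaw,px,th,hx=p
    L={"RL":(.118,.088,.096),"RR":(.118,-.088,.096),"FR":(-.118,-.088,.096),"FL":(-.118,.088,.096),"FRb":(-.118,-.088,0.004),
     "bar":(px+.085*np.sin(th),0,.108+.085*np.cos(th)),"grip":(hx-.092,0,.1575)}
    c,s=np.cos(yaw),np.sin(yaw)
    return {k:np.array([x+c*a-s*b,y+s*a+c*b,z]) for k,(a,b,z) in L.items()}
def res(p):
    P=pts(p); r=[proj(n,P[k])[0]-crop(n,u,v) for n,u,v,k in obs]
    return np.ravel(r)
f=least_squares(res,[.6,-.05,0,.015,-.2,.005],loss="soft_l1")
print(f.x.round(4)); print(res(f.x).reshape(-1,2).round(1).tolist()); 
for k,v in pts(f.x).items(): print(k,v.round(4))
# planar points
def at(u,v,z,n="full"): return least_squares(lambda q: proj("top",[q[0],q[1],z])[0]-crop(n,u,v),[.5,0]).x.round(3)
print("tray",[at(*c,.017) for c in ((202,347),(288,320),(292,352),(211,381))])
print("jar",at(348,377,.07),"vial",at(512,348,.058),"timer",at(300,250,.068),"roll",at(535,293,.068))
E
```

```text
[ 0.5523 -0.0768  0.0672 -0.0204  0.      0.0065]
[[-0.7, -1.0], [0.1, -2.4], [0.6, 0.5], [-0.7, 0.4], [-0.8, -2.6], [-0.3, 2.8], [2.2, -1.2], [-0.7, 4.4], [0.1, 0.3], [0.5, 0.6], [-0.2, 0.6], [0.4, -0.5]]
RL [0.6641 0.0189 0.096 ]
RR [ 0.6759 -0.1567  0.096 ]
FR [ 0.4404 -0.1726  0.096 ]
FL [0.4286 0.003  0.096 ]
FRb [ 0.4404 -0.1726  0.004 ]
bar [ 0.5319 -0.0782  0.193 ]
grip [ 0.467  -0.0826  0.1575]
tray [array([0.447, 0.436]), array([0.508, 0.23 ]), array([0.431, 0.221]), array([0.365, 0.414])]
jar [0.371 0.083] vial [ 0.432 -0.3  ] timer [0.67  0.194] roll [ 0.56  -0.356]
```

```bash
python3 - <<'E'
from h import *
x,y,yaw=.5523,-.0768,.0672
def w(a,b,z): c,s=np.cos(yaw),np.sin(yaw); return [x+c*a-s*b,y+s*a+c*b,z]
out=[]
for n,(x0,y0,W,H),s in (("top",(260,170,80,90),5),("side",(245,180,120,105),3.3)):
    im=cv2.resize(CAM[n]["img"][y0:y0+H,x0:x0+W,::-1],None,fx=s,fy=s,interpolation=cv2.INTER_CUBIC)
    def L(ps,col):
        q=((proj(n,np.array([w(*p) for p in ps]))+.5-[x0,y0])*s).round().astype(int)
        cv2.polylines(im,[q.reshape(-1,1,2)],False,col,1)
    for z in (.096,0): L([(.118,.088,z),(.118,-.088,z),(-.118,-.088,z),(-.118,.088,z),(.118,.088,z)],(0,0,255))
    L([(-.118,-.088,0),(-.118,-.088,.096)],(0,0,255))
    h=.0065; L([(h,.065,.132),(h,-.065,.132),(h-.106,-.065,.132),(h-.106,.065,.132),(h,.065,.132)],(0,255,0))
    L([(-.02,.081,.108),(-.02,.081,.193),(-.02,-.081,.193),(-.02,-.081,.108)],(255,0,0))
    out.append(im)
m=max(i.shape[0] for i in out)
cv2.imwrite("pics/ov.png",np.hstack([cv2.copyMakeBorder(i,0,m-i.shape[0],0,0,0) for i in out]))
E
```

```text
(no output)
```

View pics/ov.png

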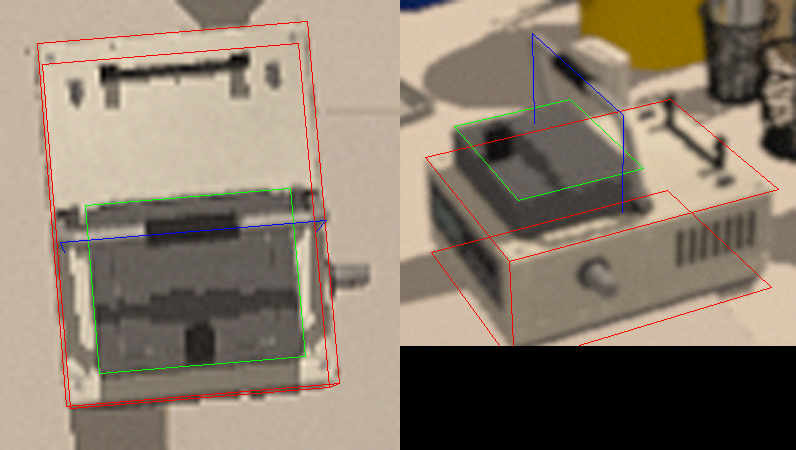

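The overlay shows the visible deck corners lying inside the nominal rectangle (rounded edges), and the pivots about 2 cm behind the bar, so the handle leans forward. I refit with an edge inset and the pivots included.

```bash
python3 - <<'E'
from h import *
obs=[("top",52,62,"RL"),("top",398,42,"RR"),("top",437,495,"FR"),("top",90,523,"FL"),("side",48,285,"FL"),("side",190,430,"FR"),("side",640,332,"RR"),
("top",250,298,"bar"),("side",298,120,"bar"),("top",262,438,"grip"),("side",170,222,"grip"),("top",95,278,"PL"),("top",390,255,"PR"),("side",415,352,"PR")]
def pts(p):
    x,y,yaw,px,th,hx,i=p
    a,b=.118-i,.088-i
    L={"RL":(a,b,.096),"RR":(a,-b,.096),"FR":(-a,-b,.096),"FL":(-a,b,.096),"bar":(px+.085*np.sin(th),0,.108+.085*np.cos(th)),"grip":(hx-.092,0,.1575),
    "PL":(px,.076,.108),"PR":(px,-.076,.108),"catch":(px+.085,0,.126),"slotL":(-.048,.03,.096),"slotR":(-.048,-.03,.096),"hinge":(hx,0,.0995),"pivot":(px,0,.108)}
    c,s=np.cos(yaw),np.sin(yaw)
    return {k:np.array([x+c*a-s*b,y+s*a+c*b,z]) for k,(a,b,z) in L.items()}
def res(p):
    P=pts(p); return np.ravel([proj(n,P[k])[0]-crop(n,u,v) for n,u,v,k in obs])
f=least_squares(res,[.6,-.05,0,.015,-.2,.005,.003],loss="soft_l1")
print(f.x.round(4)); print([(o[0],o[3],r) for o,r in zip(obs,res(f.x).reshape(-1,2).round(1).tolist())])
for k,v in pts(f.x).items(): print(k,v.round(4))
E
```

```text
[ 0.5506 -0.0771  0.0616  0.0031 -0.2519  0.0085  0.0032]
[('top', 'RL', [0.6, 0.2]), ('top', 'RR', [-0.5, -0.7]), ('top', 'FR', [-0.6, 0.2]), ('top', 'FL', [0.1, -0.0]), ('side', 'FL', [0.2, -2.3]), ('side', 'FR', [-0.5, 2.8]), ('side', 'RR', [-0.0, -1.1]), ('top', 'bar', [0.1, 0.2]), ('side', 'bar', [0.7, 1.4]), ('top', 'grip', [-0.3, 0.5]), ('side', 'grip', [0.4, -0.0]), ('top', 'PL', [-0.8, 0.6]), ('top', 'PR', [1.1, 0.5]), ('side', 'PR', [0.7, -0.4])]
RL [0.66   0.0146 0.096 ]
RR [ 0.6704 -0.1548  0.096 ]
FR [ 0.4412 -0.1689  0.096 ]
FL [0.4308 0.0005 0.096 ]
bar [ 0.5326 -0.0782  0.1903]
grip [ 0.4672 -0.0823  0.1575]
PL [ 0.549  -0.0011  0.108 ]
PR [ 0.5584 -0.1528  0.108 ]
catch [ 0.6386 -0.0717  0.126 ]
slotL [ 0.5008 -0.0501  0.096 ]
slotR [ 0.5045 -0.11    0.096 ]
hinge [ 0.5591 -0.0766  0.0995]
pivot [ 0.5537 -0.0769  0.108 ]
```

```bash
cat >> h.py <<'E'
O=np.array([.5506,-.0771,0]); YAW=.0616; PX,HX=.0031,.0085
def W(a,b,z): c,s=np.cos(YAW),np.sin(YAW); return O+[c*a-s*b,s*a+c*b,z]
def to(pos,tilt=0,yaw=YAW,st=None):
    """shift mm/turn in current tool axes to world pos; tilt>0: fingers point toward robot"""
    st=st or robot.state(); R0=R.from_euler("xyz",st["tool_rot"]); Rt=R.from_euler("z",yaw)*R.from_euler("y",tilt)*R.from_euler("x",np.pi)
    print((R0.inv().apply(np.array(pos)-st["tool_pos"])*1000).round().astype(int).tolist(),(R0.inv()*Rt).as_rotvec().round(3).tolist())
def S():
    st=robot.state(); p=st["tool_pos"]-O; c,s=np.cos(YAW),np.sin(YAW)
    print("t",round(st["t"],2),"loc",np.round([c*p[0]+s*p[1],-s*p[0]+c*p[1],p[2]],4),"F",st["force"].round(1),"w",round(st["gripper_width"],4))
E
python3 -c "
from h import *
to(W(-.06,0,.25)); to(W(-.05,0,.177))"
```

```text
[438, -290, -19] [0.0, 0.0, 0.267]
[448, -287, 54] [0.0, 0.0, 0.267]
```

>>> carry_out([
  [[438, -290, -19], [0, 0, 0.267]],
  [[438, -290, -19], [0, 0, 0.267]],
  [[438, -290, -19], [0, 0, 0.267]],
  [[438, -290, -19], [0, 0, 0.267]],
  [[438, -290, -19], [0, 0, 0.267]],
], grip=1)

```text
t: 1.23
tool_pos: [0.3602, -0.2496, 0.2429]
tool_rot: [3.141, -0.001, 0.061]
force: [0.7, -0.8, -0.3]
gripper_width: -0.0001
finger_force: 0.0
```

```bash
python3 -c "
from h import *
to(W(-.06,0,.25)); to(W(-.049,0,.175)); S()"
```

```text
[140, -157, -7] [-0.001, -0.002, 0.007]
[151, -156, 68] [-0.001, -0.002, 0.007]
t 1.32 loc [-0.1987 -0.1576  0.2431] F [-1.2 -0.5 -0.1] w 0.0001
```

>>> carry_out([
  [[140, -157, -7], [0, 0, 0]],
  [[140, -157, -7], [0, 0, 0]],
  [[140, -157, -7], [0, 0, 0]],
  [[140, -157, -7], [0, 0, 0]],
  [[140, -157, -7], [0, 0, 0]],
])

```text
t: 1.95
tool_pos: [0.4898, -0.0852, 0.2493]
tool_rot: [3.141, 0.0, 0.064]
force: [0.4, 0.1, 0.5]
gripper_width: -0.0001
finger_force: 0.0
```

```bash
sed -i 's/^CAM=.*/CAM={}/; s/    c=CAM\[n\];/    c=CAM.get(n) or CAM.setdefault(n,imaging.camera(n));/' h.py; python3 -c "
from h import *
S(); to(W(-.060,0,.25));to(W(-.049,0,.175)); th=np.array([-.25,0,.3,.6,.9,1.1])
print(PX+.085*np.sin(th),.108+.085*np.cos(th))"
```

```text
t 1.95 loc [-0.0612 -0.0043  0.2493] F [0.4 0.1 0.5] w -0.0001
[1, -4, -1] [0.0, 0.0, 0.003]
[12, -4, 74] [0.0, 0.0, 0.003]
[-0.01792934  0.0031      0.02821922  0.05109461  0.06968279  0.07885263] [0.19035756 0.193      0.1892036  0.17815353 0.16083685 0.14655567]
```

>>> carry_out([
  [[12, -4, 50], [0, 0, 0]],
  [[12, -4, 72], [0, 0, 0]],
  [[12, -4, 72], [0, 0, 0]],
  [[30, -4, 72], [0, 0, 0]],
  [[46, -4, 74], [0, 0, 0]],
])

```text
t: 2.58
tool_pos: [0.5353, -0.0804, 0.1774]
tool_rot: [3.14, -0.002, 0.06]
force: [-2.2, -0.2, 1.2]
gripper_width: -0.0
finger_force: 0.8
```

>>> carry_out([
  [[14, 0, 0], [0, 0, 0]],
  [[27, 0, 2], [0, 0, 0]],
  [[40, 0, 6], [0, 0, 0]],
  [[50, 0, 12], [0, 0, 0]],
  [[59, 0, 18], [0, 0, 0]],
])

```text
t: 3.2
tool_pos: [0.5941, -0.0756, 0.157]
tool_rot: [3.141, 0.001, 0.062]
force: [-2.7, -2.5, -1.6]
gripper_width: -0.0001
finger_force: 1.6
```

```bash
python3 -c "
from h import *
S()"
```

```text
t 3.2 loc [ 0.0435 -0.0011  0.157 ] F [-2.7 -2.5 -1.6] w -0.0001
```

>>> carry_out([
  [[8, 0, 7], [0, 0, 0]],
  [[15, 0, 15], [0, 0, 0]],
  [[15, 0, 16], [0, 0, 0]],
  [[-10, 0, 10], [0, 0, 0]],
  [[-12, 0, 10], [0, 0, 0]],
])

```text
t: 3.82
tool_pos: [0.5821, -0.076, 0.1486]
tool_rot: [3.141, -0.003, 0.062]
force: [-0.4, -0.4, 0.4]
gripper_width: -0.0001
finger_force: 0.0
```

>>> carry_out([
  [[0, 0, -25], [0, 0, 0]],
  [[0, 0, -35], [0, 0, 0]],
  [[20, 0, -35], [0, 0, 0]],
  [[45, 0, -35], [0, 0, 0]],
  [[45, 0, -35], [0, 0, 0]],
])

```text
t: 4.45
tool_pos: [0.6281, -0.0731, 0.182]
tool_rot: [3.142, -0.001, 0.062]
force: [-0.5, -0.4, -0.1]
gripper_width: 0.0
finger_force: 0.0
```

```bash
python3 - <<'E'
from h import *
S()
a=imaging.camera("side")["img"][170:275,250:390,::-1]
cv2.imwrite("pics/s2.png",cv2.resize(a,None,fx=5.5,fy=5.5,interpolation=cv2.INTER_CUBIC))
E
```

```text
t 4.45 loc [ 0.0776 -0.0008  0.182 ] F [-0.5 -0.4 -0.1] w 0.0
```

View pics/s2.png

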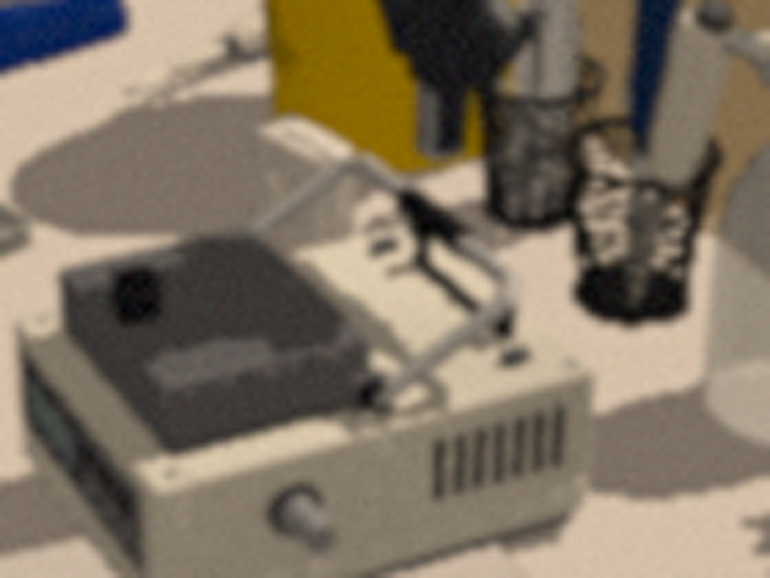

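The handle is now folded to about 60°, with its sleeve at (430,215) and the fingers above it. I press it down.

>>> carry_out([
  [[0, 0, 22], [0, 0, 0]],
  [[2, 0, 36], [0, 0, 0]],
  [[3, 0, 48], [0, 0, 0]],
  [[4, 0, 54], [0, 0, 0]],
  [[4, 0, 57], [0, 0, 0]],
])

```text
t: 5.12
tool_pos: [0.6309, -0.0731, 0.1258]
tool_rot: [3.141, -0.001, 0.062]
force: [0.9, 0.9, 4.1]
gripper_width: -0.0004
finger_force: 1.7
```

>>> carry_out([
  [[0, 0, 2], [0, 0, 0]],
  [[0, 0, 4], [0, 0, 0]],
  [[0, 0, 6], [0, 0, 0]],
  [[0, 0, 7], [0, 0, 0]],
  [[0, 0, 8], [0, 0, 0]],
])

```text
t: 5.75
tool_pos: [0.6303, -0.0731, 0.1171]
tool_rot: [-3.142, 0.001, 0.062]
force: [0.1, 0.4, 0.6]
gripper_width: 0.0003
finger_force: 0.3
```

```bash
python3 -c "
from h import *
S()"
```

```text
t 5.75 loc [ 0.0798 -0.0009  0.1171] F [0.1 0.4 0.6] w 0.0003
```

>>> carry_out([
  [[0, 0, 1], [0, 0, 0]],
  [[0, 0, 2], [0, 0, 0]],
  [[0, 0, 3], [0, 0, 0]],
  [[0, 0, 3], [0, 0, 0]],
])

```text
t: 6.25
tool_pos: [0.6306, -0.0731, 0.1154]
tool_rot: [3.141, -0.0, 0.062]
force: [-3.4, -0.8, 6.1]
gripper_width: 0.0004
finger_force: 3.2
```

>>> carry_out([
  [[0, 0, 1], [0, 0, 0]],
  [[0, 0, 2], [0, 0, 0]],
  [[0, 0, 2], [0, 0, 0]],
])

```text
t: 6.62
tool_pos: [0.6307, -0.0732, 0.1151]
tool_rot: [3.141, -0.001, 0.062]
force: [-7.5, 1.0, 15.4]
gripper_width: -0.0002
finger_force: 7.8
```

>>> carry_out([
  [[0, 0, -40], [0, 0, 0]],
  [[0, 0, -90], [0, 0, 0]],
  [[-60, 0, -110], [0, 0, 0]],
  [[-120, 0, -110], [0, 0, 0]],
  [[-170, 0, -110], [0, 0, 0]],
], grip=-1)

```text
t: 7.25
tool_pos: [0.4589, -0.0835, 0.2227]
tool_rot: [3.141, -0.0, 0.062]
force: [-0.1, -1.1, 0.7]
gripper_width: 0.0852
finger_force: 0.0
```

```bash
python3 - <<'E'
from h import *
S(); to(W(HX-.092,0,.19)); to(W(HX-.092,0,.137))
a=imaging.camera("side")["img"][170:275,250:390,::-1]
cv2.imwrite("pics/s3.png",cv2.resize(a,None,fx=5.5,fy=5.5,interpolation=cv2.INTER_CUBIC))
E
```

```text
t 7.25 loc [-0.0919 -0.0007  0.2227] F [-0.1 -1.1  0.7] w 0.0852
[8, -1, 33] [0.0, -0.0, 0.0]
[8, -1, 86] [0.0, -0.0, 0.0]
```

View pics/s3.png

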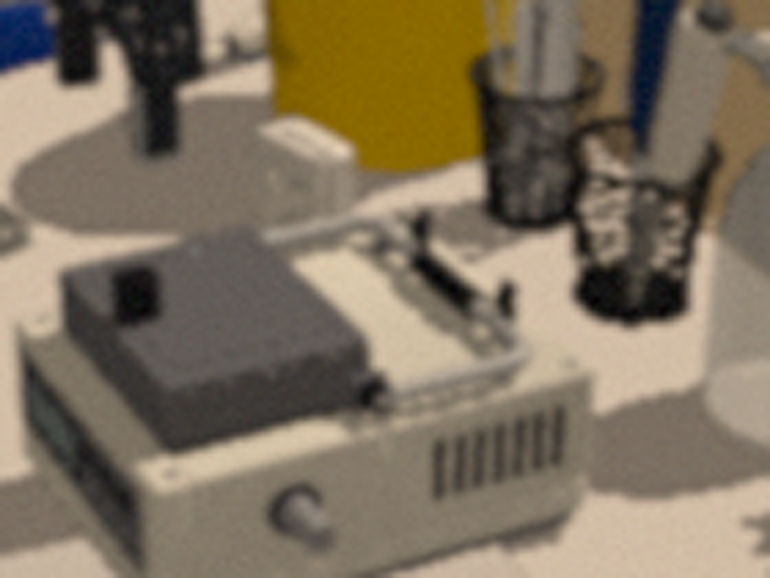

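The handle lies flat with its bar under both catch noses (around (450,280)). Now I grasp the cover grip.

>>> carry_out([
  [[8, -1, 40], [0, 0, 0]],
  [[8, -1, 70], [0, 0, 0]],
  [[8, -1, 86], [0, 0, 0]],
  [[8, -1, 86], [0, 0, 0]],
])

```text
t: 7.8
tool_pos: [0.4684, -0.0819, 0.1355]
tool_rot: [-3.141, 0.002, 0.062]
force: [0.5, -0.1, 0.5]
gripper_width: 0.0854
finger_force: 0.0
```

>>> carry_out([
  [[0, 0, 0], [0, 0, 0]],
  [[0, 0, 0], [0, 0, 0]],
  [[0, 0, 0], [0, 0, 0]],
  [[0, 0, 0], [0, 0, 0]],
  [[0, 0, 0], [0, 0, 0]],
], grip=1)

```text
t: 8.43
tool_pos: [0.4692, -0.0831, 0.1372]
tool_rot: [3.139, -0.001, 0.062]
force: [-1.4, -5.0, 4.0]
gripper_width: 0.0151
finger_force: 61.3
```

```bash
python3 - <<'E'
from h import *
S(); st=robot.state()
for d in (5,10,17,24,31,38,45):
    th=np.radians(d); r=np.array([-.092,.0475]); c,s=np.cos(th),np.sin(th)
    C=[c*r[0]+s*r[1],-s*r[0]+c*r[1]]; f=.7*th
    print(d,end=" "); to(W(HX+C[0]-.011*np.sin(f),0,.0995+C[1]-.011*np.cos(f)),f,st=st)
E
```

```text
t 8.43 loc [-0.0817 -0.0009  0.1372] F [-1.4 -5.   4. ] w 0.0151
5 [2, -1, -7] [0.002, -0.062, 0.001]
10 [6, -1, -14] [0.002, -0.123, 0.001]
17 [14, -1, -24] [0.002, -0.208, 0.001]
24 [22, -1, -33] [0.002, -0.294, 0.0]
31 [32, -1, -40] [0.002, -0.379, 0.0]
38 [42, -1, -47] [0.002, -0.465, 0.0]
45 [53, -1, -52] [0.002, -0.55, 0.0]
```

>>> carry_out([
  [[2, 0, -7], [0, -0.062, 0]],
  [[6, 0, -14], [0, -0.123, 0]],
  [[10, 0, -19], [0, -0.165, 0]],
  [[14, 0, -24], [0, -0.208, 0]],
  [[22, 0, -33], [0, -0.294, 0]],
])

```text
t: 9.05
tool_pos: [0.4911, -0.0815, 0.168]
tool_rot: [3.141, 0.296, 0.062]
force: [6.7, -4.0, -17.2]
gripper_width: 0.0144
finger_force: 59.5
```

```bash
python3 - <<'E'
from h import *
S(); st=robot.state()
for d in (31,38,45,52):
    th=np.radians(d); r=np.array([-.092,.0475]); c,s=np.cos(th),np.sin(th)
    C=[c*r[0]+s*r[1],-s*r[0]+c*r[1]]; f=.7*th
    print(d,end=" "); to(W(HX+C[0]-.011*np.sin(f),0,.0995+C[1]-.011*np.cos(f)),f,st=st)
E
```

```text
t 9.05 loc [-0.0597 -0.0007  0.168 ] F [  6.7  -4.  -17.2] w 0.0144
31 [7, -1, -12] [0.001, -0.082, -0.0]
38 [15, -1, -21] [0.001, -0.168, -0.0]
45 [24, -1, -29] [0.001, -0.254, -0.0]
52 [33, -1, -36] [0.001, -0.339, -0.0]
```

>>> carry_out([
  [[3, 0, -6], [0, -0.06, 0]],
  [[7, 0, -12], [0, -0.12, 0]],
  [[15, 0, -21], [0, -0.2, 0]],
  [[24, 0, -29], [0, -0.29, 0]],
  [[33, 0, -36], [0, -0.36, 0]],
])

```text
t: 9.68
tool_pos: [0.5328, -0.0784, 0.1911]
tool_rot: [-3.141, 0.66, 0.063]
force: [-2.1, -3.8, -19.2]
gripper_width: 0.0145
finger_force: 58.8
```

```bash
python3 - <<'E'
from h import *
S(); print(robot.state()["joint_pos"])
a=imaging.camera("side")["img"][130:275,210:390,::-1]
cv2.imwrite("pics/s4.png",cv2.resize(a,None,fx=4.1,fy=4.1,interpolation=cv2.INTER_CUBIC))
E
```

```text
t 9.68 loc [-0.0179 -0.0002  0.1911] F [ -2.1  -3.8 -19.2] w 0.0145
[-0.19697135  0.80693948  1.00063208 -0.17072376  1.97241044  1.29668431]
```

View pics/s4.png

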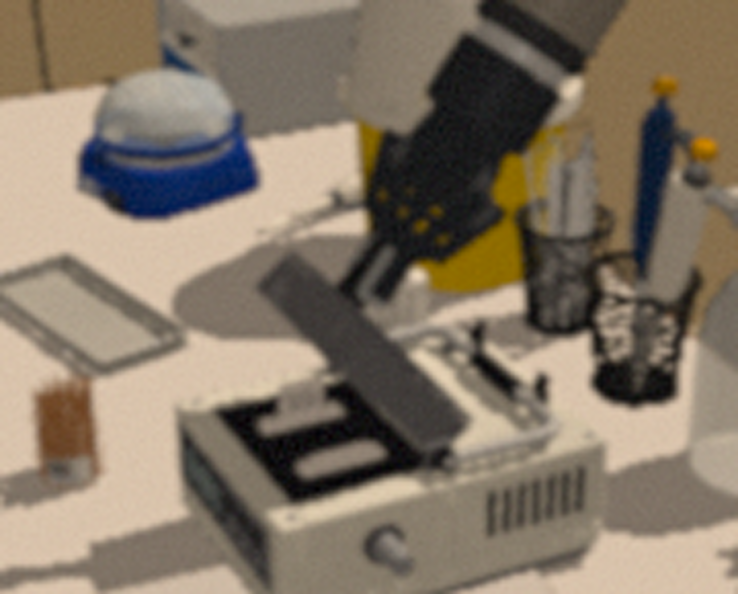

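Cover is raised to about 50°, and the tall tab is visible at (303,400): the cassette is in the left slot. I release, go round to the front and push the lip back.

>>> carry_out([
  [[0, 0, 0], [0, 0, 0]],
  [[0, 0, 0], [0, 0, 0]],
  [[0, 0, -20], [0, 0, 0]],
  [[0, 0, -60], [0, 0, 0]],
  [[0, 0, -110], [0, 0, 0]],
], grip=-1)

```text
t: 10.35
tool_pos: [0.5993, -0.0738, 0.2847]
tool_rot: [3.142, 0.652, 0.062]
force: [2.4, -0.5, 0.3]
gripper_width: 0.0854
finger_force: 0.0
```

```bash
python3 - <<'E'
from h import *
S(); to(W(-.11,0,.29)); to(W(-.11,0,.16))
E
```

```text
t 10.35 loc [0.0488 0.0003 0.2847] F [ 2.4 -0.5  0.3] w 0.0854
[-129, 0, 92] [0.0, 0.652, 0.0]
[-51, 0, 195] [0.0, 0.652, 0.0]
```

>>> carry_out([
  [[-129, 0, 92], [0, 0.652, 0]],
  [[-129, 0, 92], [0, 0.652, 0]],
  [[-129, 0, 92], [0, 0.652, 0]],
  [[-129, 0, 92], [0, 0.652, 0]],
  [[-129, 0, 92], [0, 0.652, 0]],
], grip=1)

```text
t: 10.98
tool_pos: [0.4365, -0.0824, 0.2887]
tool_rot: [3.141, -0.004, 0.06]
force: [0.3, -0.1, 0.4]
gripper_width: 0.0
finger_force: 0.0
```

>>> carry_out([
  [[0, 0, 60], [0, 0, 0]],
  [[0, 0, 110], [0, 0, 0]],
  [[0, 0, 125], [0, 0, 0]],
  [[0, 0, 125], [0, 0, 0]],
  [[15, 0, 125], [0, 0, 0]],
])

```text
t: 11.6
tool_pos: [0.4569, -0.083, 0.164]
tool_rot: [3.14, -0.001, 0.061]
force: [0.3, -1.1, -0.1]
gripper_width: -0.0
finger_force: 0.0
```

```bash
python3 - <<'E'
from h import *
S()
E
```

```text
t 11.6 loc [-9.38e-02 -1.00e-04  1.64e-01] F [ 0.3 -1.1 -0.1] w -0.0
```

>>> carry_out([
  [[20, 0, 0], [0, 0, 0]],
  [[38, 0, -4], [0, 0, 0]],
  [[52, 0, -10], [0, 0, 0]],
  [[64, 0, -16], [0, 0, 0]],
  [[76, 0, -19], [0, 0, 0]],
])

```text
t: 12.22
tool_pos: [0.5338, -0.0781, 0.1825]
tool_rot: [3.141, -0.001, 0.062]
force: [-1.7, 0.4, 0.2]
gripper_width: -0.0002
finger_force: 0.4
```

>>> carry_out([
  [[10, 0, -2], [0, 0, 0]],
  [[20, 0, -3], [0, 0, 0]],
  [[28, 0, -3], [0, 0, 0]],
  [[34, 0, -3], [0, 0, 0]],
  [[34, 0, -3], [0, 0, 0]],
])

```text
t: 12.85
tool_pos: [0.5626, -0.0762, 0.1836]
tool_rot: [-3.141, 0.011, 0.062]
force: [-15.9, -1.8, 7.9]
gripper_width: 0.0
finger_force: 8.0
```

```bash
python3 - <<'E'
from h import *
S(); print(robot.state()["joint_pos"])
E
```

```text
t 12.85 loc [1.200e-02 1.000e-04 1.836e-01] F [-15.9  -1.8   7.9] w 0.0
[-0.26788961  0.46641694  1.46652875 -0.00335844  1.2196438   1.24209447]
```

>>> carry_out([
  [[-30, 0, 0], [0, 0, 0]],
  [[-70, 0, -20], [0, 0, 0]],
  [[-80, -60, -70], [0, 0, 0]],
  [[-80, -120, -70], [0, 0, 0]],
  [[-80, -180, -70], [0, 0, 0]],
], grip=-1)

```text
t: 13.48
tool_pos: [0.4764, 0.092, 0.2554]
tool_rot: [3.142, -0.002, 0.06]
force: [2.0, -0.3, -0.0]
gripper_width: 0.0854
finger_force: 0.0
```

```bash
python3 - <<'E'
from h import *
S(); to(W(-.048,.03,.17)); 
a=imaging.camera("top")["img"][185:245,265:340,::-1]
b=imaging.camera("side")["img"][160:270,245:345,::-1]
A=cv2.resize(a,(400,320),interpolation=cv2.INTER_CUBIC); B=cv2.resize(b,(400,440),interpolation=cv2.INTER_CUBIC)
cv2.imwrite("pics/c5.png",np.hstack([cv2.copyMakeBorder(A,0,120,0,0,0),B]))
for n,x0,y0,s,o in (("top",265,185,16/3,0),("side",245,160,4,400)):
    P=[W(-.048,.03,.121),W(-.063,.03,.121),W(-.033,.03,.121),W(-.048,-.03,.102)]
    print(n,((proj(n,P)+.5-[x0,y0])*s+[o,0]).round().tolist())
E
```

```text
t 13.47 loc [-0.0637  0.1734  0.2554] F [ 2.  -0.3 -0. ] w 0.0854
[16, 143, 85] [0.0, -0.002, -0.001]
top [[130.0, 229.0], [132.0, 254.0], [128.0, 204.0], [230.0, 224.0]]
side [[554.0, 253.0], [533.0, 258.0], [574.0, 249.0], [592.0, 319.0]]
```

View pics/c5.png

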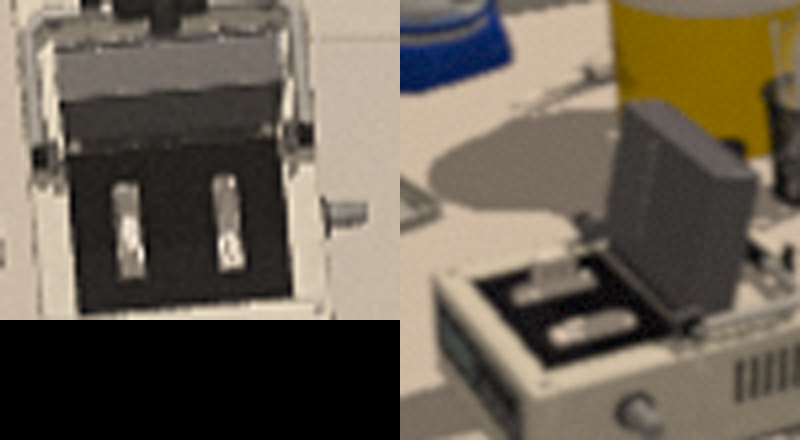

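The cover stands upright, and the plates appear where predicted (left one at (129,230) in the top half-view, tab visible in the side view). I descend on the tab.

>>> carry_out([
  [[16, 60, 0], [0, 0, 0]],
  [[16, 120, 30], [0, 0, 0]],
  [[16, 143, 85], [0, 0, 0]],
  [[16, 143, 85], [0, 0, 0]],
  [[16, 143, 85], [0, 0, 0]],
])

```text
t: 14.3
tool_pos: [0.5011, -0.0519, 0.1699]
tool_rot: [3.141, 0.001, 0.06]
force: [0.7, -0.3, 1.2]
gripper_width: 0.0854
finger_force: 0.0
```

```bash
python3 - <<'E'
from h import *
S(); to(W(-.048,.03,.101))
E
```

```text
t 14.3 loc [-0.0479  0.0282  0.1699] F [ 0.7 -0.3  1.2] w 0.0854
[0, -2, 69] [0.0, 0.001, -0.002]
```

>>> carry_out([
  [[0, -1, 40], [0, 0, 0]],
  [[0, -1, 60], [0, 0, 0]],
  [[0, -1, 68], [0, 0, 0]],
  [[0, -1, 68], [0, 0, 0]],
  [[0, -1, 68], [0, 0, 0]],
])

```text
t: 14.92
tool_pos: [0.5012, -0.0501, 0.1022]
tool_rot: [3.141, -0.0, 0.062]
force: [0.6, 0.6, 0.6]
gripper_width: 0.0853
finger_force: 0.0
```

>>> carry_out([
  [[0, 0, 0], [0, 0, 0]],
  [[0, 0, 0], [0, 0, 0]],
  [[0, 0, 0], [0, 0, 0]],
  [[0, 0, 0], [0, 0, 0]],
  [[0, 0, 0], [0, 0, 0]],
], grip=1)

```text
t: 15.55
tool_pos: [0.5005, -0.0502, 0.101]
tool_rot: [3.141, 0.002, 0.062]
force: [-0.4, -0.3, 1.4]
gripper_width: 0.0076
finger_force: 59.4
```

>>> carry_out([
  [[0, 0, -5], [0, 0, 0]],
  [[0, 0, -12], [0, 0, 0]],
  [[0, 0, -20], [0, 0, 0]],
  [[0, 0, -30], [0, 0, 0]],
  [[0, 0, -40], [0, 0, 0]],
])

```text
t: 16.18
tool_pos: [0.5005, -0.0502, 0.1418]
tool_rot: [3.141, 0.002, 0.062]
force: [0.9, 0.0, 0.6]
gripper_width: 0.0076
finger_force: 59.1
```

>>> carry_out([
  [[0, 0, -15], [0, 0, 0]],
  [[0, 0, -35], [0, 0, 0]],
  [[0, 0, -60], [0, 0, 0]],
  [[0, 0, -90], [0, 0, 0]],
  [[0, 0, -100], [0, 0, 0]],
])

```text
t: 16.8
tool_pos: [0.5013, -0.0503, 0.2429]
tool_rot: [3.14, -0.001, 0.062]
force: [0.2, 0.7, -0.3]
gripper_width: 0.0074
finger_force: 59.1
```

```bash
python3 - <<'E'
from h import *
S()
c=np.array([[.447,.436],[.508,.23],[.431,.221],[.365,.414]]); m=c.mean(0); print(m)
from h import at if False else proj as p_
def q(u,v): return least_squares(lambda s: proj("top",[s[0],s[1],.017])[0]-crop("full",u,v),[.5,.3]).x
E
python3 - <<'E'
from h import *
P=np.array([.4378,.3253,.216]); to(P); to([.4378,.3253,.235])
a=imaging.camera("side")["img"]
b=imaging.camera("top")["img"]
A=a[120:300,180:340,::-1]; B=b[200:290,130:280,::-1]
A=cv2.resize(A,(400,450),interpolation=cv2.INTER_CUBIC); B=cv2.resize(B,(400,240),interpolation=cv2.INTER_CUBIC)
cv2.imwrite("pics/lift.png",np.hstack([A,cv2.copyMakeBorder(B,0,210,0,0,0)]))
E
```

```text
[-40, -379, 26] [0.001, -0.001, 0.0]
[-40, -379, 7] [0.001, -0.001, 0.0]  File "<stdin>", line 4
    from h import at if False else proj as p_
                     ^^
SyntaxError: invalid syntax
```

```bash
python3 - <<'E'
from h import *
im=cv2.imread("pics/top0.png")[305:395,185:310]
hsv=cv2.cvtColor(im,cv2.COLOR_BGR2HSV); b=hsv[5,5]
m=((hsv[...,1].astype(int)<b[1]-18)|(hsv[...,2].astype(int)<b[2]-45)).astype(np.uint8)
m=cv2.morphologyEx(m,cv2.MORPH_CLOSE,np.ones((9,9)))
k=max(cv2.findContours(m,0,2)[0],key=cv2.contourArea)
r=cv2.minAreaRect(k); print(r,cv2.contourArea(k))
u,v=r[0][0]+185,r[0][1]+305
print(least_squares(lambda s: proj("top",[s[0],s[1],.008])[0]-crop("full",u,v),[.5,.3]).x)
E
```

```text
((59.2850341796875, 32.26910400390625), (69.41291046142578, 88.65665435791016), 73.61045837402344) 1567.5
[0.46872078 0.33679532]
```

>>> carry_out([
  [[-40, -379, 7], [0, 0, 0]],
  [[-40, -379, 7], [0, 0, 0]],
  [[-40, -379, 7], [0, 0, 0]],
  [[-40, -379, 7], [0, 0, 0]],
  [[-40, -379, 7], [0, 0, 0]],
])

```text
t: 17.58
tool_pos: [0.4475, 0.2596, 0.2338]
tool_rot: [3.141, 0.004, 0.062]
force: [0.0, -0.7, -0.6]
gripper_width: 0.0078
finger_force: 59.2
```

```bash
python3 - <<'E'
from h import *
S(); to([.4378,.3253,.216])
c,yaw=np.array([.4378,.3253]),.308
x0,y0,s=135,215,6
im=cv2.resize(imaging.camera("top")["img"][y0:y0+75,x0:x0+85,::-1],None,fx=s,fy=s,interpolation=cv2.INTER_CUBIC)
o=cv2.resize(cv2.imread("pics/top0.png"),(560,420),interpolation=cv2.INTER_AREA)[y0:y0+75,x0:x0+85]
o=cv2.resize(o,None,fx=s,fy=s,interpolation=cv2.INTER_CUBIC)
L=np.array([[a,b] for a,b in ((.0445,.102),(.0445,-.102),(-.0445,-.102),(-.0445,.102),(0,0))])@np.array([[np.cos(yaw),np.sin(yaw)],[-np.sin(yaw),np.cos(yaw)]])+c
q=((proj("top",np.c_[L,np.full(5,.017)])+.5-[x0,y0])*s).round().astype(int); print(q.tolist())
cv2.polylines(o,[q[:4].reshape(-1,1,2)],True,(0,0,255),1); cv2.circle(o,tuple(map(int,q[4])),3,(0,0,255),-1)
sd=imaging.camera("side")["img"][90:270,190:350,::-1]
cv2.imwrite("pics/f.png",np.hstack([o[:, :],cv2.resize(sd,(290,450))[:450]])[:, :800])
E
```

```text
t 17.57 loc [-0.0822  0.3424  0.2338] F [ 0.  -0.7 -0.6] w 0.0078
[-6, -66, 18] [0.001, 0.004, 0.0]
[[58, 195], [406, 79], [454, 230], [105, 347], [256, 212]]
```

View pics/f.png

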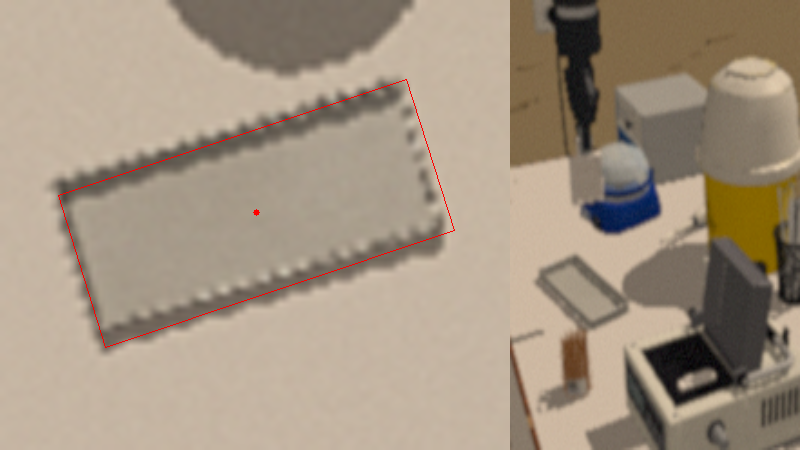

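The picture shows the tray centre at about (251,215), within 3 mm of my estimate. The cassette hangs upright, the blank is still in its slot and the cover is open.

>>> carry_out([
  [[-6, -40, 10], [0, 0, 0]],
  [[-8, -69, 18], [0, 0, 0]],
  [[-8, -69, 18], [0, 0, 0]],
  [[-8, -69, 18], [0, 0, 0]],
  [[-8, -69, 18], [0, 0, 0]],
])

```text
t: 18.35
tool_pos: [0.4368, 0.3252, 0.2173]
tool_rot: [3.141, 0.002, 0.06]
force: [0.4, 0.1, -0.5]
gripper_width: 0.0072
finger_force: 59.2
```

```bash
python3 - <<'E'
from h import *
S(); to([.437,.328,.216])
E
```

```text
t 18.35 loc [-0.0888  0.4085  0.2173] F [ 0.4  0.1 -0.5] w 0.0072
[0, -3, 1] [0.0, 0.002, -0.001]
```

>>> carry_out([
  [[0, -2, 1], [0, 0, 0]],
  [[0, -2, 1], [0, 0, 0]],
  [[0, -2, 1], [0, 0, 0]],
  [[0, -2, 1], [0, 0, 0]],
])

```text
t: 18.85
tool_pos: [0.4362, 0.3283, 0.2162]
tool_rot: [3.141, 0.002, 0.062]
force: [-0.0, -0.2, -1.3]
gripper_width: 0.0074
finger_force: 59.2
```

```bash
python3 - <<'E'
from h import *
S(); print(robot.job_done())
E
```

```text
t 18.85 loc [-0.0892  0.4117  0.2162] F [-0.  -0.2 -1.3] w 0.0074
the job is handed in; nothing more can be done
None
```

The job is handed in at 18.9 s: the handle is latched under its catch, the cover stands open, the blanking plate is still in its slot, and the cassette is held upright over the tray's middle, its underside about 15 cm above the bench; the hand-in returned no verdict.

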